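Start the drying cabinet for the painted stones

TASK

Start the drying cabinet with fingertip presses: first press the raised end of the orange rocker on the grey switch box right down to switch the mains on, then push the yellow key on the console fully down so that it stays down, and last press the green button fully home and let it spring back. Do it in that order, do not press the blue key or the red button, and do not lift or shove the switch box. Leave the stones, paint and brushes where they are.

Things in the scene. Friction and masses are not known exactly. Their poses are not given: they have to be found in the camera images.
- switch_box: grey mains switch box standing loose on the table, 90 x 130 x 55 mm (its x, y, z), about 0.85 kg; origin at the centre of its underside; the rocker lies along its y axis and the green dot on its top marks the 'on' end (+y)
- rocker_on_end (a point): point on the top face of the 'on' half of the orange rocker, 21 mm from its middle towards the 'on' end (the raised end at the start); about 77 mm above the table when raised and 65 mm when pressed down. The rocker plate is 28 mm wide and 64 mm long
- rocker_middle (a point): middle of the rocker's top face, 71 mm above the table, 4 mm above the pivot, which runs along the switch box's x axis
- rocker (a joint): angle of the rocker, rad: about -0.26 off (the 'on' end raised), +0.28 fully on (the 'on' end down on its stop); no spring, stays where it is left; moves at about 1.5 N at its end and 4 N at 10 mm from the pivot
- console: grey flat-topped control console, fixed to the table, 180 x 170 x 50 mm (x, y, z), origin at the centre of its underside; its top carries four controls, with a black strip with small lamps along its +x edge
- yellow_key_top (a point): yellow latching key: square cap 32 x 32 mm on a 46 mm black base; this point is the centre of the cap's top, 21 mm above the console's top while up. The four controls stand at the corners of an 80 x 84 mm rectangle (80 along the console's x, starting 48 mm before its centre), in an order that differs every time
- yellow_key (a joint): how far the yellow key is pushed down, m: 0 up, 0.008 fully down; it needs about 3 N and stays where it is pushed
- green_button_top (a point): green start button: round cap 32 mm across on a 44 mm round black base; this point is the centre of the cap's top, 22 mm above the console's top when not pressed; it shares the four places with the other controls
- green_button (a joint): how far the green button is pressed, m: 0 out, 0.006 fully home at about 4.5 N; springs back
- blue_key_top (a point): blue latching key, not to be pressed: same shape as the yellow key, same height
- blue_key (a joint): how far the blue key is pushed down, m: 0 up, 0.008 down
- red_button_top (a point): red stop button, not to be pressed: same shape as the green button
- red_button (a joint): how far the red button is pressed, m: 0 out, 0.006 fully home
- paint_bottle: white plastic paint bottle, 74 mm across, 125 mm tall, standing; origin at the centre of its underside
- paint_pot: yellow jar of paint with yellow lid, 68 mm across, 75 mm tall, standing; origin at the centre of its underside
- brush_jar: blue jar full of upright brushes, 76 mm across, 70 mm tall, brushes up to 135 mm high; origin at the centre of its underside
- yellow_stone: small yellow painted stone, 48 mm across, 22 mm high; origin at the centre of its underside
- blue_stone: small blue painted stone, 54 mm across, 24 mm high; origin at the centre of its underside
- green_stone: small green painted stone, 44 mm across, 20 mm high; origin at the centre of its underside
- brush: paint brush about 180 mm long lying on the table; origin on its underside, x along its length
Mind the look-alikes: they are no part of the job. Leave any purple look-alike of the switch_box alone.

How it is judged (in metres and radians):
On the way, in this order (a step that is already met when the one before it is completed fails the run):
1. the rocker is switched on (value of joint rocker above 0.2 rad), for 0.1 s.
2. the yellow key is fully down (value of joint yellow_key above 0.006 m and value of joint rocker above 0.17 rad), for 0.1 s.
3. the green button is pressed home (all of step 2 and value of joint green_button above 0.0048 m), for 0.05 s.
At the end, for the whole second after the job is handed in: rocker on (above 0.17 rad), yellow key down (over 6 mm), green button out (under 1.5 mm), blue key and red button unpressed (under 2 mm), switch box at rest flat on the table, it and all stones, brushes and paint containers within 30 mm of where they were (all of step 2 and value of joint green_button below 0.0015 m and value of joint each of blue_key, red_button below 0.002 m and height (world z) of switch_box below 0.01 m and angle between switch_box's own z axis and vertical below 0.1 rad and distance of each of switch_box, paint_bottle, paint_pot, brush_jar, yellow_stone, blue_stone, green_stone, brush from where it was at the start of the episode below 0.03 m and linear speed of switch_box below 0.02 m/s); the robot touches nothing.
It fails at once if the yellow key is pressed before the mains is on (value of joint yellow_key above 0.003 m and value of joint rocker below 0.17 rad).
It fails at once if the green button is pressed before the mains is on and the yellow key is down (value of joint green_button above 0.003 m and (value of joint rocker below 0.17 rad or value of joint yellow_key below 0.006 m)).
It fails at once if the blue key or the red stop button is pressed (2 mm or more) (value of joint any of blue_key, red_button above 0.002 m).
It fails at once if the switch box is lifted (15 mm), tipped (0.2 rad) or shoved (30 mm) (height (world z) of switch_box above 0.015 m or angle between switch_box's own z axis and vertical above 0.2 rad or distance of switch_box from where it was at the start of the episode above 0.03 m).
It fails at once if a stone, brush or paint container is moved by more than 30 mm (distance of any of paint_bottle, paint_pot, brush_jar, yellow_stone, blue_stone, green_stone, brush from where it was at the start of the episode above 0.03 m).
It also fails if it takes over 48 s, if anything falls off the work surface, if the arm or the gripper's body presses on something with over 40 N, if the wrist force passes 120 N, or if a joint passes its speed limit or range.

ROBOT

A 6-joint arm with a two-finger parallel gripper is mounted at the origin on the work surface. World frame = base frame: x ahead of the robot, y to its left, z up, the work surface at z = 0. Lengths are in mm, angles in rad, forces in N, time in s.
With the tool pointing down it reaches from about 275 to 750 mm from the base axis. Payload 10.2 kg.
Tool frame: the origin (TCP) lies on the centre line of the jaws, within the pads' length; the fingertips stand 8 mm ahead of it and the grasp point (between the pads) lies 11 mm behind it; x points along the fingers, y is the direction in which the jaws open and shut, and the axes are right-handed (so a half turn about x gives the same grasp; the last joint's range is limited). The gripper opens to 85 mm and grips with 20 to 120 N. Pads are 22 mm wide; open, the fingers measure 114 mm over their backs; the gripper's body (76 mm by 85 mm) begins 54 mm behind the grasp point. The pads swing forward as they close: fully open they stand 13 mm farther back than shut.
Start: joints at [0.923, 0.313, 1.498, -0, 1.331, -0.223], TCP at [216.386, 478.339, 239.294] pointing down, gripper open.
Joint ranges: [-2.94, 2.94], [-0.97, 2.17], [0.19, 2.56], [-1.23, 4.37], [0.02, 3.11], [-2.88, 2.88]. Speed limits (rad/s): [2.39, 2.39, 3.01, 3.14, 3.14, 3.14].

INTERFACE

Orientations are given as a unit quaternion [w, x, y, z].
In Python, from rig import ctrl, vision, workorder gives the robot as it stands. The module is installed in compiled form; this text tells all that it offers.
- The arm moves only by the shell command python3 -m jog 'ROWS' [OPENING] [FORCE]. ROWS is JSON, a list that holds one entry, the list of rows, each a list of 6 numbers: the shift along the tool's x, y, z in m, then the turn, a rotation vector about the tool's x, y, z in rad. A call has 1 to 12 rows; each row shifts and turns the commanded pose from where the row before left it, along the tool's axes as they then stand; what a row does not reach is not made up. A row lasts 1/8 s, in which the tool goes at most 62.5 mm and 10.7 degrees, less where a joint would pass 70% of its speed; a pose out of reach is approached as far as the arm can. A call is refused whole if a number of a shift passes 0.0625 or a number of a turn 0.188, either way. A call with a gripper value outside its range is refused whole. OPENING is the closure in counts, from 0 (fully open) to 255 (shut), set as the call begins (- or left out, the last holds). The fingers move at their own pace and stop on an object; FORCE is the grip in N (left out, the last holds). Time passes only in rows, so rows that do not move let the fingers close. It gives the time, the measured TCP pose, the force and the opening at its end, in the units of the state.
- ctrl.sense(): the state, without advancing time (a new reading comes with each control period).
- vision.capture(name): name is "scene" or "top" or "wrist"; returns a dict with "image" (420x560x3 uint8, red, green, blue), "mtx" (3x3 intrinsics, pixels), "k1" (the pictures are not rectified: a ray, as slopes to the right and down, at radius r is drawn at 1 + k1 r^2 times it, then the intrinsics apply), "R" (3x3) and "t" (3): a world point X has camera coordinates R X + t; the wrist camera has in their place "hand_eye" (4x4, takes a point from camera to tool coordinates, whose origin is the TCP and whose axes are the tool frame's). Camera axes: x right, y down, z forward; pixel columns grow to the right and rows downward; lengths in mm; the calibration is good to about 2 mm. A picture is of the moment at which its call begins: read the wrist's pose just before it. There is no depth.
- workorder.finish_job(): hands the job in, once; it reports no verdict.
The state is a dict: "time_s": time; "joints": joint angles; "dq": joint speeds; "tau": joint torques, N m; "eef_pos": TCP position; "ee_rot": TCP orientation; "force": force on the tool from outside, world axes, zero at the start; "wrist_torque": the same for the moment, N m; "grip_width": opening from 0.0 (shut) to 1.0 (fully open).
Only numpy, scipy, OpenCV 4.12 (cv2) and the standard library are available. Lean on these libraries where they do the work, as an engineer would, in place of code of your own. Each camera call takes 0.05 s, during which the arm holds its last target.

## Working session

There is one attempt and no reset: what is moved stays moved. The work goes in short steps, Python scripts to look and compute and a shell command to move; the robot and the scene stay as the last step left them, time stands still between calls to the robot, and variables do not carry over. Pictures are saved under pics/ and viewed, and the job is handed in when it is done.

```bash
mkdir -p pics
python3 - <<'E'
from rig import ctrl, vision
import cv2
print({k:(v if not hasattr(v,'round') else v.round(3)) for k,v in ctrl.sense().items()})
for n in ["scene","top","wrist"]:
    c=vision.capture(n); cv2.imwrite(f"pics/{n}0.png",c["image"][:,:,::-1]); print({k:v for k,v in c.items() if k!="image"})
E
```

```text
{'time_s': 0.0, 'joints': array([ 0.923,  0.313,  1.498,  0.   ,  1.331, -0.223]), 'dq': array([-0.001, -0.   ,  0.002,  0.   , -0.001, -0.001]), 'tau': array([-0.0000e+00, -4.1227e+01, -2.5974e+01, -0.0000e+00,  4.0000e-03,
        0.0000e+00]), 'eef_pos': array([216.246, 478.128, 238.718]), 'ee_rot': array([ 0.691,  0.149,  0.691, -0.149]), 'force': array([-0.798,  0.517,  0.593]), 'wrist_torque': array([0.016, 0.011, 0.026]), 'grip_width': 0.99595212330509}
{'mtx': array([[423.29647628,   0.        , 285.60802847],
       [  0.        , 423.29647628, 214.48029733],
       [  0.        ,   0.        ,   1.        ]]), 'k1': -0.1261276139606862, 'R': array([[-0.60240868,  0.79806121,  0.01421553],
       [ 0.51056917,  0.3989655 , -0.76167293],
       [-0.61353313, -0.45158038, -0.64780573]]), 't': array([ 280.63983029, -234.98021942, 1431.85498026])}
{'mtx': array([[520.82493334,   0.        , 280.13785389],
       [  0.        , 520.82493334, 209.42637551],
       [  0.        ,   0.        ,   1.        ]]), 'k1': 0.024524413768136587, 'R': array([[-0.01906701, -0.99922552, -0.03442107],
       [-0.98555992,  0.02457741, -0.16753387],
       [ 0.16825009,  0.03072966, -0.98526524]]), 't': array([  93.5095433 ,  528.33140496, 1194.98732165])}
{'mtx': array([[351.34504848,   0.        , 280.54599891],
       [  0.        , 351.34504848, 208.41258521],
       [  0.        ,   0.        ,   1.        ]]), 'k1': 0.027272668405859412, 'hand_eye': array([[ 9.31965365e-04, -2.72980001e-01,  9.62019257e-01,
        -1.34629149e+02],
       [ 9.99999243e-01,  1.02757925e-03, -6.77175711e-04,
        -1.08397010e+00],
       [-8.03695600e-04,  9.62019159e-01,  2.72980752e-01,
        -6.77155699e+01],
       [ 0.00000000e+00,  0.00000000e+00,  0.00000000e+00,
         1.00000000e+00]])}
```

View pics/scene0.png

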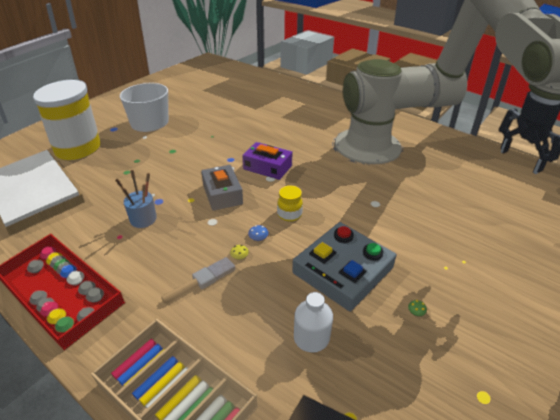

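View pics/top0.png

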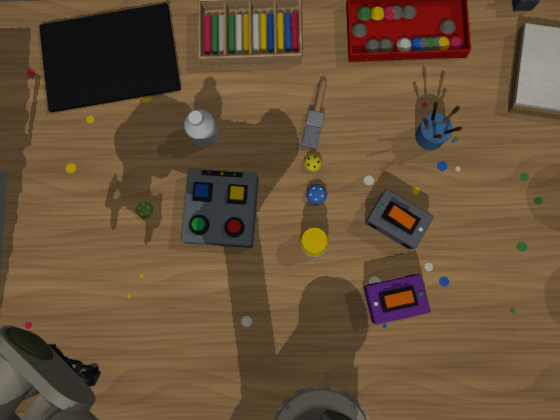

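View pics/wrist0.png

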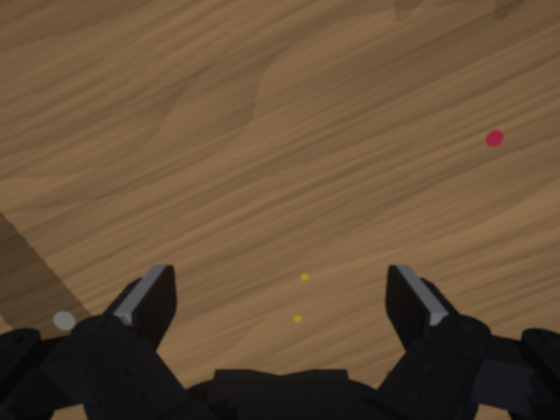

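The scene view shows the grey switch box at (221,186) and its purple look-alike at (267,158). The console is at (344,262). In the top view:
- **Rocker candidates:** the grey box's orange rocker at (403,216) is the one to use. The purple box at (398,299) is the look-alike.
- **Yellow candidates:** the key at (237,193) is the one to use. The stone (313,163) and the paint pot (314,241) are not.
- **Green candidates:** the button at (199,225) is the one to use. The stone is at (145,209).
- **Do not touch:** blue key at (202,191), red button at (234,227).

I'll check this in close crops and measure.

```bash
cat > h.py <<'E'
import numpy as np, cv2
from rig import ctrl, vision
from scipy.spatial.transform import Rotation as Ro
def ray(c,uv,tool=None):
    k=np.array([c["k1"],0,0,0,0.])
    p=cv2.undistortPoints(np.array([[uv]],float),c["mtx"],k)[0,0]
    d=np.array([*p,1.])
    if "R" in c: return -c["R"].T@c["t"], c["R"].T@d
    pos,q=tool; T=Ro.from_quat(q,scalar_first=True).as_matrix(); H=c["hand_eye"]
    return T@H[:3,3]+pos, T@H[:3,:3]@d
def onz(c,uv,z,tool=None):
    o,d=ray(c,uv,tool); return o+d*(z-o[2])/d[2]
def proj(c,X):
    return cv2.projectPoints(np.array([X],float),cv2.Rodrigues(c["R"])[0],c["t"],c["mtx"],np.array([c["k1"],0,0,0,0.]))[0][0,0]
def blobs(im,lo,hi,amin=20):
    hsv=cv2.cvtColor(im,cv2.COLOR_RGB2HSV); m=cv2.inRange(hsv,np.array(lo),np.array(hi))
    n,_,s,ce=cv2.connectedComponentsWithStats(m)
    return [(ce[i].round(1),s[i].tolist()) for i in range(1,n) if s[i,4]>=amin],m
E
python3 - <<'E'
from h import *
c=vision.capture("top"); s=vision.capture("scene")
a=cv2.resize(c["image"][170:260,170:260],None,fx=4,fy=4,interpolation=2)
b=cv2.resize(c["image"][180:260,355:445],None,fx=4,fy=4,interpolation=2); b=cv2.copyMakeBorder(b,0,40,0,0,0)
cv2.imwrite("pics/crop_top.png",np.hstack([a,b])[:,:,::-1])
a=cv2.resize(s["image"][150:220,185:300],None,fx=4,fy=4,interpolation=2)
a2=cv2.resize(s["image"][215:310,285:400],None,fx=3,fy=4,interpolation=2)
cv2.imwrite("pics/crop_scene.png",np.hstack([a,cv2.resize(a2,(345,280))])[:,:,::-1])
for n,lo,hi in [("orange",(5,180,120),(18,255,255)),("yellow",(22,150,90),(34,255,255)),("green",(50,120,50),(80,255,255)),("blue",(105,150,60),(125,255,255))]:
    for nm,k in (("top",c),("scene",s)):
        print(n,nm,[(x[0].tolist(),x[1]) for x in blobs(k["image"],lo,hi,30)[0]])
E
```

```text
orange top [([401.8, 217.0], [389, 206, 26, 23, 293]), ([399.0, 298.6], [385, 290, 29, 18, 329])]
orange scene [([267.5, 149.0], [257, 145, 21, 9, 103]), ([220.4, 174.6], [215, 171, 12, 8, 76])]
yellow top [([377.0, 12.7], [371, 6, 13, 14, 140]), ([262.9, 31.4], [260, 13, 7, 37, 245]), ([279.8, 30.9], [276, 13, 8, 37, 245]), ([245.5, 31.6], [243, 14, 6, 36, 213]), ([443.8, 41.8], [439, 36, 10, 13, 88]), ([145.7, 99.0], [141, 97, 10, 6, 45]), ([89.7, 119.2], [86, 116, 8, 8, 50]), ([312.6, 162.9], [304, 154, 18, 18, 237]), ([70.5, 167.9], [66, 163, 10, 11, 87]), ([236.5, 192.5], [230, 186, 14, 14, 157]), ([415.5, 190.5], [412, 187, 8, 8, 50]), ([313.7, 241.3], [300, 227, 28, 29, 630])]
yellow scene [([65.2, 109.6], [38, 94, 51, 26, 590]), ([77.8, 150.2], [52, 134, 49, 26, 550]), ([289.9, 197.8], [278, 185, 25, 26, 541]), ([322.6, 249.9], [314, 242, 18, 16, 182]), ([239.5, 251.2], [232, 245, 16, 13, 161]), ([51.5, 256.9], [47, 253, 13, 11, 57]), ([55.6, 315.6], [47, 309, 19, 15, 179]), ([161.1, 383.4], [139, 362, 45, 44, 447]), ([176.8, 397.8], [155, 375, 45, 45, 490]), ([483.2, 397.1],
[... 317 characters left out ...]
), ([197.6, 223.5], [191, 217, 14, 14, 144]), ([521.3, 246.8], [517, 243, 10, 8, 32])]
green scene [([373.0, 248.9], [366, 243, 15, 13, 147])]
blue top [([287.3, 31.7], [285, 13, 6, 37, 205]), ([270.2, 32.2], [268, 14, 6, 36, 191]), ([415.7, 43.7], [411, 38, 10, 12, 102]), ([441.7, 165.4], [437, 161, 10, 10, 67]), ([201.2, 190.2], [195, 184, 14, 13, 162]), ([316.0, 194.0], [307, 185, 19, 19, 255]), ([443.8, 281.1], [439, 277, 10, 9, 67])]
blue scene [([310.7, 1.9], [283, 0, 53, 7, 201]), ([549.9, 9.2], [540, 4, 20, 12, 137]), ([352.7, 268.8], [343, 261, 20, 17, 209]), ([66.8, 270.2], [61, 265, 14, 12, 99]), ([139.2, 363.9], [118, 345, 43, 39, 338]), ([154.1, 377.5], [133, 357, 43, 42, 375])]
```

View pics/crop_top.png

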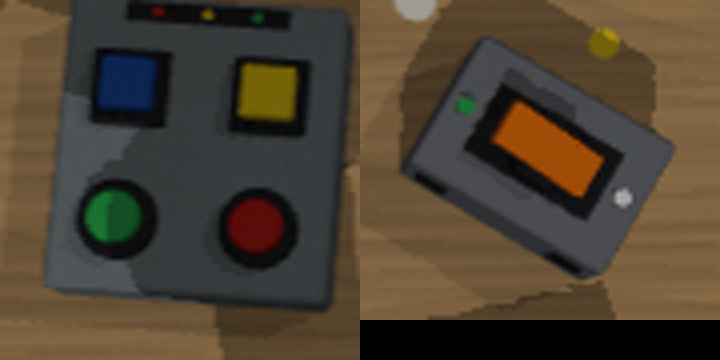

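View pics/crop_scene.png

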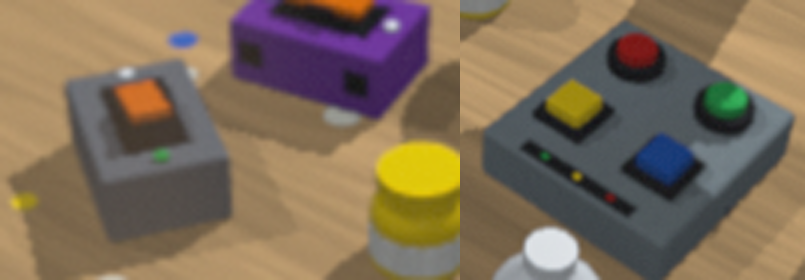

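The crops confirm the choice: orange rocker on the grey box, with the green dot at top-view (381.5,206) and the white dot at (421,229.5). On the console, yellow is top right, green bottom left, blue top left and red bottom right. Next I'll measure the positions.

Run:
```python
from h import *
c=vision.capture("top"); s=vision.capture("scene")
def tri(u,v):
    o1,d1=ray(c,u);o2,d2=ray(s,v)
    A=np.stack([d1,-d2],1);t=np.linalg.lstsq(A,o2-o1,rcond=None)[0]
    p,q=o1+d1*t[0],o2+d2*t[1]; return ((p+q)/2).round(1),np.linalg.norm(p-q).round(1)
P={}
for n,u,v,z in [("yellow",(236.5,192.5),(322.6,249.9),71),("green",(197.6,223.5),(373,248.9),72),("blue",(201.2,190.2),(352.7,268.8),71),
   ("orange",(401.8,217),(220.4,174.6),71)]:
    P[n]=onz(c,u,z);print(n,P[n].round(1),"scene",onz(s,v,z).round(1),tri(u,v))
im=c["image"]
for crop,off in (((170,260),(170,260)),0),:
    pass
b,_=blobs(im,(0,150,50),(4,255,255),40);b+=blobs(im,(174,150,50),(180,255,255),40)[0]
r=[x[0] for x in b if 215<x[0][0]<250 and 215<x[0][1]<240];print("red px",r)
if r:P["red"]=onz(c,r[0],72);print(P["red"].round(1))
for a,b in (("yellow","blue"),("yellow","green"),("blue","green"),("yellow","red"),("green","red")):
    if a in P and b in P: print(a,b,np.linalg.norm((P[a]-P[b])[:2]).round(1))
g=onz(c,(381.5,206.2),55);w=onz(c,(420.7,229.5),55)
# scene dots: green (185+161/4,150+156/4), white (185+127/4,150+73/4)
g2=onz(s,(225.2,189),55);w2=onz(s,(216.7,168.2),55)
print("dots top",g.round(1),w.round(1),"scene",g2.round(1),w2.round(1),np.linalg.norm(g-w),np.linalg.norm(g2-w2))
m=(g+w)/2;e=(g-w)/np.linalg.norm(g-w);print("mid",m.round(1),"on",(m+21*e).round(1),"end20",e,np.degrees(np.arctan2(e[1],e[0])))
# objects on the way
for n,u,z in [("pot",(313.7,241.3),75),("ystone",(312.6,162.9),20),("bstone",(316,194),20),("gstone",(145.6,209),18),("bottle",(196,117),125),("brushjar",(432,130),70),("purple",(399,298.6),65)]:
    print(n,onz(c,u,z).round(0))
```

```text
yellow [569.  183.1  71. ] scene [576.4 186.2  71. ] (array([570.5, 183.4,  64.6]), np.float64(0.9))
green [497.4 274.4  72. ] scene [504.7 275.6  72. ] (array([498.6, 274.5,  66.4]), np.float64(2.1))
blue [576.7 266.6  71. ] scene [584.6 269.2  71. ] (array([578.4, 267.3,  64.2]), np.float64(1.3))
orange [ 501.3 -199.3   71. ] scene [ 504.8 -197.8   71. ] (array([ 502. , -200.2,   68.3]), np.float64(0.8))
red px [array([233.4, 226. ])]
[489.5 190.6  72. ]
yellow blue 83.9
yellow green 116.0
blue green 79.7
yellow red 79.9
green red 84.1
dots top [ 530.5 -156.9   55. ] [ 473.3 -244.4   55. ] scene [ 530.1 -157.3   55. ] [ 472.3 -245.7   55. ] 104.54851509630237 105.64388089981115
mid [ 501.9 -200.6   55. ] on [ 513.4 -183.    55. ] end20 [0.5473373  0.83691211 0.        ] 56.815468607698165
pot [449.   5.  75.]
ystone [649.   0.  20.]
bstone [571.  -6.  20.]
gstone [544. 413.  18.]
bottle [738. 270. 125.]
brushjar [ 708. -282.   70.]
purple [ 316. -183.   65.]
```

```bash
cat >> h.py <<'E'
def plan(target):
    s=ctrl.sense(); T=Ro.from_quat(s["ee_rot"],scalar_first=True).as_matrix()
    print("t",round(s["time_s"],2),"pos",s["eef_pos"].round(1),"F",s["force"].round(1),"grip",round(s["grip_width"],3))
    print("axes x,y,z(cols)\n",T.round(3)); print("tool shift m",(T.T@(np.array(target,float)-s["eef_pos"])/1000).round(4))
    return s,T
E
python3 - <<'E'
from h import *
s,T=plan([513.4,-183,130])
e=np.array([0.547,0.837,0])
for ax in (1,2):
  a=np.degrees(np.arctan2(T[1,ax],T[0,ax]));print(ax,a)
E
```

```text
t 0.35 pos [216.3 478.3 239.2] F [ 0.3  0.4 -0.2] grip 1.0
axes x,y,z(cols)
 [[-0.     0.412  0.911]
 [-0.     0.911 -0.412]
 [-1.    -0.    -0.   ]]
tool shift m [ 0.1093 -0.4801  0.5432]
1 65.66241029421667
2 -24.337590894182576
```

```bash
python3 -m jog '[[[0,-0.027,0.030,0,0,0],[0,-0.027,0.030,0,0,0],[0,-0.027,0.030,0,0,0],[0,-0.027,0.030,0,0,0],[0,-0.027,0.030,0,0,0],[0,-0.027,0.030,0,0,0],[0,-0.027,0.030,0,0,0],[0,-0.027,0.030,0,0,0],[0,-0.027,0.030,0,0,0],[0,-0.027,0.030,0,0,0],[0,-0.027,0.030,0,0,0],[0,-0.027,0.030,0,0,0]]]' 255 40
python3 - <<'E'
from h import *
plan([516.1,-178.8,110])
E
```

```text
time_s: 1.85
eef_pos: [411.3, 33.4, 239.4]
ee_rot: [0.691, 0.149, 0.691, -0.149]
force: [-0.3, 0.4, 0.3]
grip_width: -0.002
t 1.85 pos [411.3  33.4 239.4] F [-0.3  0.4  0.3] grip -0.002
axes x,y,z(cols)
 [[ 0.     0.412  0.911]
 [-0.     0.911 -0.412]
 [-1.     0.     0.   ]]
tool shift m [ 0.1295 -0.1502  0.183 ]
```

```bash
python3 -m jog '[[[0,-0.025,0.0305,0,0,0],[0,-0.025,0.0305,0,0,0],[0,-0.025,0.0305,0,0,0],[0,-0.025,0.0305,0,0,0],[0,-0.025,0.0305,0,0,0],[0,-0.025,0.0305,0,0,0],[0.025,0,0,0,0,0],[0.035,0,0,0,0,0],[0.030,0,0,0,0,0],[0.010,0,0,0,0,0],[0,0,0,0,0,0]]]'
python3 - <<'E'
from h import *
s,T=plan([516.1,-178.8,95])
c=vision.capture("wrist");cv2.imwrite("pics/w1.png",c["image"][:,:,::-1])
tool=(s["eef_pos"],s["ee_rot"])
b,_=blobs(c["image"],(5,180,80),(18,255,255),100);print(b)
for x in b: print(onz(c,x[0],71,tool))
t=vision.capture("scene");cv2.imwrite("pics/s1.png",cv2.resize(t["image"][90:240,150:350],None,fx=3,fy=3)[:,:,::-1])
E
```

```text
time_s: 3.22
eef_pos: [515.9, -177.4, 139.6]
ee_rot: [0.691, 0.149, 0.691, -0.149]
force: [0.3, -0.3, 0.0]
grip_width: -0.001
t 3.23 pos [ 515.9 -177.4  139.6] F [ 0.3 -0.3  0. ] grip -0.001
axes x,y,z(cols)
 [[-0.     0.412  0.911]
 [ 0.     0.911 -0.412]
 [-1.    -0.    -0.   ]]
tool shift m [ 0.0446 -0.0012  0.0008]
[(array([239.4, 219.8]), [189, 188, 103, 64, 4544])]
[ 502.5152498  -200.07171411   71.        ]
```

View pics/w1.png

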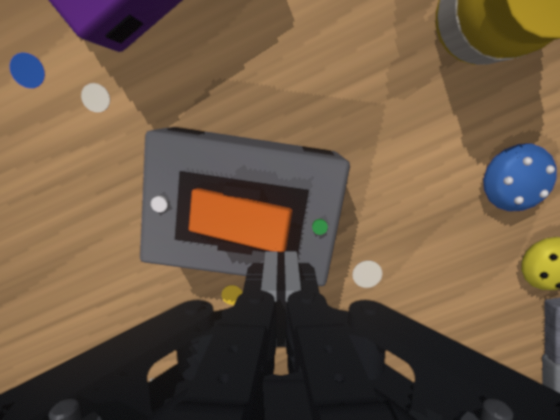

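View pics/s1.png

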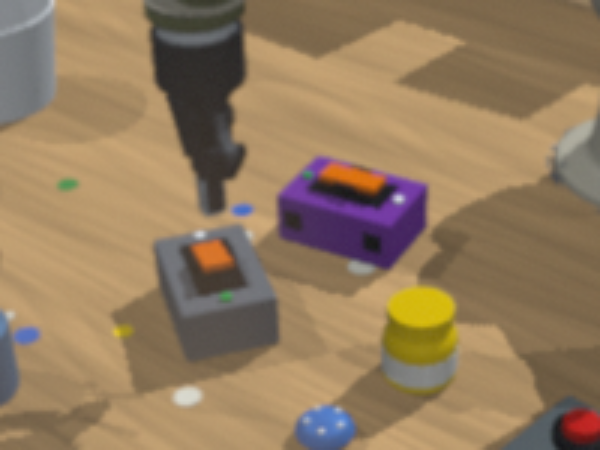

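The wrist view shows the grey box with the rocker at (239,220), which casts to (502.5,-200.1) and agrees with the top view. The fingertips at (281,255) hang above the on end, on the side of the green dot at (320,228). Descending now.

```bash
python3 -m jog '[[[0.020,-0.001,0.001,0,0,0],[0.020,0,0,0,0,0],[0.006,0,0,0,0,0],[0.005,0,0,0,0,0],[0,0,0,0,0,0]]]'
python3 -m jog '[[[0.005,0,0,0,0,0],[0.005,0,0,0,0,0],[0,0,0,0,0,0]]]'
```

```text
time_s: 3.95
eef_pos: [516.5, -178.8, 88.8]
ee_rot: [0.691, 0.149, 0.691, -0.149]
force: [-0.0, -0.6, -0.3]
grip_width: 0.0
time_s: 4.32
eef_pos: [516.2, -178.7, 78.0]
ee_rot: [0.691, 0.149, 0.691, -0.149]
force: [-0.4, -0.7, 0.7]
grip_width: -0.003
```

```bash
python3 -m jog '[[[0.003,0,0,0,0,0],[0.002,0,0,0,0,0],[0,0,0,0,0,0]]]'
python3 -m jog '[[[0.002,0,0,0,0,0],[0,0,0,0,0,0]]]'
```

```text
time_s: 4.7
eef_pos: [516.3, -178.6, 73.5]
ee_rot: [0.691, 0.149, 0.691, -0.149]
force: [-0.8, 2.7, 4.4]
grip_width: -0.003
time_s: 4.95
eef_pos: [516.4, -178.8, 72.9]
ee_rot: [0.691, 0.149, 0.691, -0.149]
force: [-5.7, 3.2, 18.6]
grip_width: 0.001
```

The force rose to 18.6 N at TCP z 72.9, where the stop should be. Lifting to check.

```bash
python3 -m jog '[[[-0.010,0,0,0,0,0],[-0.030,0,0,0,0,0],[-0.050,0,0,0,0,0],[-0.040,0,0,0,0,0],[0,0.022,-0.027,0,0,0],[0,0.022,-0.027,0,0,0],[0,0.022,-0.027,0,0,0],[0,0,0,0,0,0]]]'
python3 - <<'E'
from h import *
s,T=plan([569,183.1,200])
c=vision.capture("top"); s=vision.capture("scene")
b=cv2.resize(c["image"][180:260,355:445],None,fx=4,fy=4,interpolation=2)
a=cv2.resize(s["image"][150:220,185:300],None,fx=4,fy=4,interpolation=2); a=cv2.copyMakeBorder(a,0,40,0,0,0)
cv2.imwrite("pics/rock.png",np.hstack([b,a])[:,:,::-1])
E
```

```text
time_s: 5.95
eef_pos: [469.0, -83.8, 201.4]
ee_rot: [0.691, 0.148, 0.691, -0.148]
force: [0.7, -1.3, 0.7]
grip_width: -0.001
t 5.95 pos [469.  -83.8 201.4] F [ 0.7 -1.3  0.7] grip -0.001
axes x,y,z(cols)
 [[-0.     0.41   0.912]
 [-0.     0.912 -0.41 ]
 [-1.    -0.    -0.   ]]
tool shift m [ 0.0014  0.2845 -0.0183]
```

View pics/rock.png

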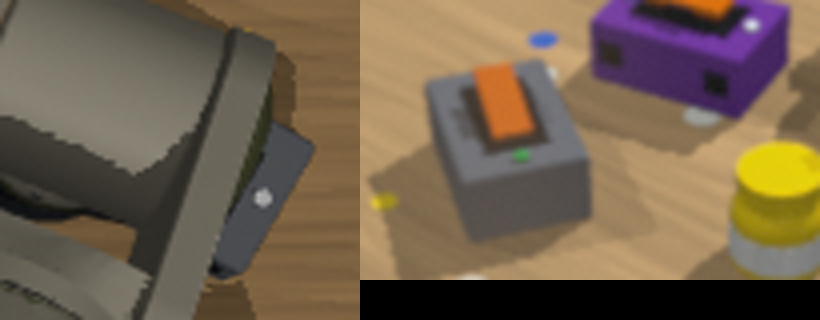

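```bash
python3 -m jog '[[[0,0.035,-0.0023,0,0,0],[0,0.036,-0.0023,0,0,0],[0,0.036,-0.0023,0,0,0],[0,0.036,-0.0023,0,0,0],[0,0.036,-0.0023,0,0,0],[0,0.035,-0.0023,0,0,0],[0,0.035,-0.0023,0,0,0],[0,0.035,-0.0023,0,0,0],[0.030,0,0,0,0,0],[0.030,0,0,0,0,0],[0.010,0,0,0,0,0],[0,0,0,0,0,0]]]'
python3 - <<'E'
from h import *
s,T=plan([569,183.1,90])
w=vision.capture("wrist");cv2.imwrite("pics/w2.png",w["image"][:,:,::-1])
tool=(s["eef_pos"],s["ee_rot"])
b,_=blobs(w["image"],(22,150,60),(34,255,255),300)
for x in b: print(x,onz(w,x[0],71,tool).round(1))
b,_=blobs(w["image"],(50,120,40),(80,255,255),300)
for x in b: print("green",x,onz(w,x[0],72,tool).round(1))
c=vision.capture("top"); 
cv2.imwrite("pics/rock2.png",cv2.resize(c["image"][180:260,355:445],None,fx=4,fy=4,interpolation=2)[:,:,::-1])
sc=vision.capture("scene")
m=np.array([501.9,-200.4]);e=np.array([.547,.837]);
for a in (0.28,0.1,-0.26):
  for q in (32,-32): print(a,q,proj(sc,[*(m+q*np.cos(a)*e),71-q*np.sin(a)]).round(1))
bb,_=blobs(sc["image"],(5,150,100),(18,255,255),50);print(bb)
E
```

```text
time_s: 7.55
eef_pos: [570.4, 180.7, 131.2]
ee_rot: [0.691, 0.149, 0.691, -0.149]
force: [-0.1, -0.6, 0.1]
grip_width: -0.001
t 7.55 pos [570.4 180.7 131.2] F [-0.1 -0.6  0.1] grip -0.001
axes x,y,z(cols)
 [[-0.     0.413  0.911]
 [-0.     0.911 -0.413]
 [-1.    -0.    -0.   ]]
tool shift m [ 0.0412  0.0016 -0.0022]
(array([  3.7, 172.4]), [0, 144, 11, 56, 393]) [476.8  54.   71. ]
(array([283.9, 223.7]), [251, 192, 66, 61, 2905]) [567.8 182.7  71. ]
green (array([388.6,  34.1]), [355, 0, 68, 70, 3680]) [498.1 271.2  72. ]
0.28 32 [223.2 182.6]
0.28 -32 [217.7 165.3]
0.1 32 [223.2 181.1]
0.1 -32 [217.8 166.8]
-0.26 32 [222.8 177.5]
-0.26 -32 [218.2 170.3]
[(array([267.4, 149. ]), [257, 145, 21, 10, 118]), (array([220.3, 175.1]), [214, 166, 15, 19, 197])]
```

View pics/w2.png

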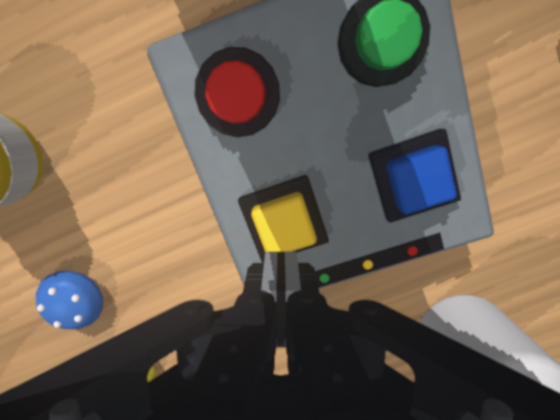

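View pics/rock2.png

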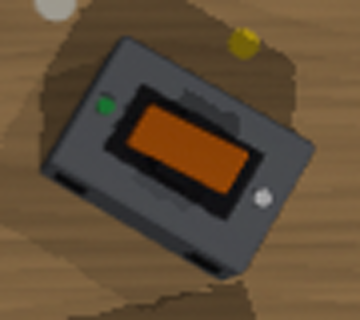

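The rocker spans rows 166–185 in the scene view, which matches fully on, and the box has not moved. The wrist view puts the yellow key at (284,224), which casts to (567.8,182.7) and agrees with the top view. Pressing it now.

```bash
python3 -m jog '[[[0.020,0.0015,-0.002,0,0,0],[0.020,0,0,0,0,0],[0.006,0,0,0,0,0],[0,0,0,0,0,0]]]'
python3 -m jog '[[[0.005,0,0,0,0,0],[0.004,0,0,0,0,0],[0.003,0,0,0,0,0],[0,0,0,0,0,0]]]'
```

```text
time_s: 8.2
eef_pos: [569.1, 183.4, 86.0]
ee_rot: [0.691, 0.149, 0.691, -0.149]
force: [-0.4, 0.2, 0.4]
grip_width: 0.002
time_s: 8.7
eef_pos: [568.8, 183.4, 73.2]
ee_rot: [0.691, 0.149, 0.691, -0.149]
force: [-0.0, 0.1, 0.8]
grip_width: -0.005
```

```bash
python3 -m jog '[[[0.002,0,0,0,0,0],[0,0,0,0,0,0]]]'
python3 -m jog '[[[0.002,0,0,0,0,0],[0,0,0,0,0,0]]]'
```

```text
time_s: 8.95
eef_pos: [568.8, 183.4, 71.2]
ee_rot: [0.691, 0.149, 0.691, -0.149]
force: [0.9, -0.5, 0.6]
grip_width: -0.001
time_s: 9.2
eef_pos: [568.8, 183.4, 70.8]
ee_rot: [0.691, 0.149, 0.691, -0.149]
force: [-4.4, -1.0, 13.9]
grip_width: 0.004
```

At TCP z 70.8 the force reached 13.9 N, so the cap is at its stop (71 − 8 mm). Lifting to check.

```bash
python3 -m jog '[[[0,0,0,0,0,0],[-0.010,0,0,0,0,0],[-0.030,0,0,0,0,0],[-0.030,0,0,0,0,0],[0,0,0,0,0,0]]]'
python3 - <<'E'
from h import *
s,T=plan([497.4,274.4,130])
w=vision.capture("wrist");cv2.imwrite("pics/w3.png",w["image"][:,:,::-1])
sc=vision.capture("scene");cv2.imwrite("pics/s3.png",cv2.resize(sc["image"][215:310,285:400],None,fx=5,fy=5,interpolation=2)[:,:,::-1])
E
```

```text
time_s: 9.82
eef_pos: [569.6, 183.6, 141.5]
ee_rot: [0.693, 0.149, 0.69, -0.149]
force: [0.7, -0.7, -0.7]
grip_width: -0.005
t 9.82 pos [569.6 183.6 141.5] F [ 0.7 -0.7 -0.7] grip -0.005
axes x,y,z(cols)
 [[ 0.004  0.412  0.911]
 [ 0.001  0.911 -0.412]
 [-1.     0.002  0.003]]
tool shift m [ 0.0112  0.053  -0.1033]
```

View pics/w3.png

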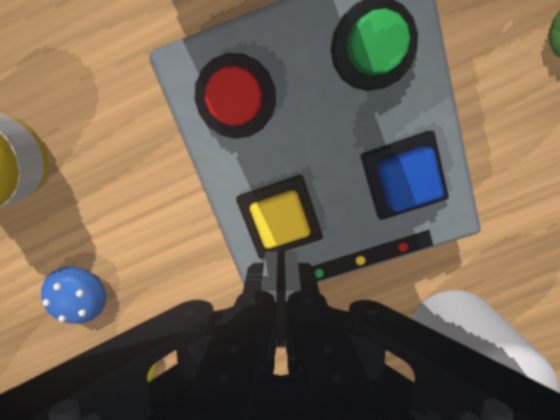

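View pics/s3.png

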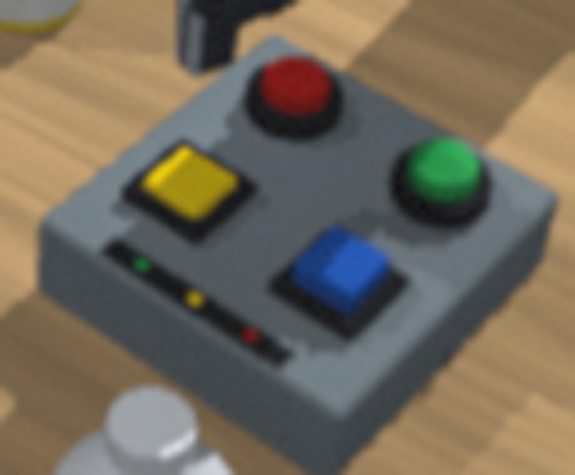

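The yellow key now sits clearly lower than the blue one, at scene-crop (190,183) against (340,265). On to the green button.

```bash
python3 -m jog '[[[0,0.013,-0.0258,0,0,0],[0,0.013,-0.0258,0,0,0],[0,0.013,-0.0258,0,0,0],[0,0.013,-0.0258,0,0,0],[0.020,0,0,0,0,0],[0.020,0,0,0,0,0],[0.010,0,0,0,0,0],[0,0,0,0,0,0]]]'
python3 - <<'E'
from h import *
s,T=plan([497.4,274,86])
c=vision.capture("wrist")
for x in blobs(c["image"],(50,120,40),(80,255,255),300)[0]: print("green",x,onz(c,x[0],72,(s["eef_pos"],s["ee_rot"])).round(1))
cv2.imwrite("pics/w4.png",c["image"][:,:,::-1])
E
```

```text
time_s: 10.92
eef_pos: [495.7, 273.1, 88.4]
ee_rot: [0.691, 0.149, 0.692, -0.149]
force: [-0.0, 0.1, 0.8]
grip_width: -0.001
t 10.93 pos [495.7 273.1  88.4] F [-0.   0.1  0.8] grip -0.001
axes x,y,z(cols)
 [[-0.002  0.412  0.911]
 [-0.001  0.911 -0.412]
 [-1.    -0.001 -0.002]]
tool shift m [0.0024 0.0015 0.0011]
green (array([541.5, 209.5]), [522, 187, 38, 41, 335]) [520.2 386.8  72. ]
green (array([286. , 245.2]), [252, 227, 66, 45, 1593]) [489.7 277.3  72. ]
```

View pics/w4.png

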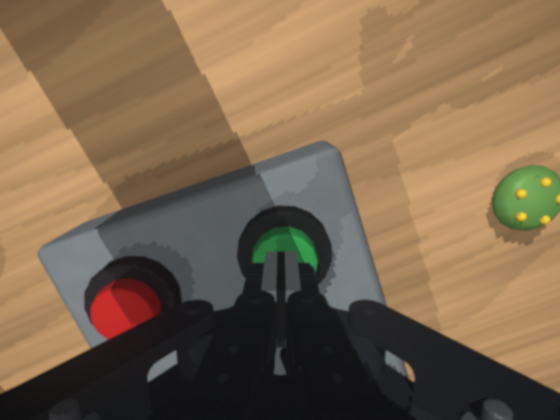

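Green is centred under the tips at (286,245), partly hidden by them. Pressing now.

```bash
python3 -m jog '[[[0.005,0.001,0.001,0,0,0],[0.005,0,0,0,0,0],[0.003,0,0,0,0,0],[0,0,0,0,0,0]]]'
python3 -m jog '[[[0.002,0,0,0,0,0],[0,0,0,0,0,0]]]'
```

```text
time_s: 11.48
eef_pos: [497.8, 273.9, 76.5]
ee_rot: [0.691, 0.149, 0.691, -0.149]
force: [0.3, -0.1, 1.8]
grip_width: 0.002
time_s: 11.72
eef_pos: [497.7, 273.9, 74.5]
ee_rot: [0.691, 0.149, 0.691, -0.149]
force: [1.9, -1.1, 3.9]
grip_width: -0.001
```

```bash
python3 -m jog '[[[0.002,0,0,0,0,0],[0,0,0,0,0,0]]]'
python3 -m jog '[[[0.001,0,0,0,0,0],[0,0,0,0,0,0],[0,0,0,0,0,0]]]'
```

```text
time_s: 11.98
eef_pos: [497.9, 273.9, 73.9]
ee_rot: [0.692, 0.149, 0.691, -0.149]
force: [-3.2, -1.7, 16.1]
grip_width: -0.002
time_s: 12.35
eef_pos: [497.9, 274.0, 73.7]
ee_rot: [0.692, 0.149, 0.691, -0.149]
force: [-7.0, -3.7, 24.4]
grip_width: -0.002
```

The button is hard on its stop at 24 N, so it is fully home. Lifting clear and checking everything.

```bash
python3 -m jog '[[[-0.010,0,0,0,0,0],[-0.030,0,0,0,0,0],[-0.050,0,0,0,0,0],[-0.040,0,0,0,0,0],[0,0.02,-0.04,0,0,0],[0,0.02,-0.04,0,0,0],[0,0.02,-0.04,0,0,0],[0,0.02,-0.04,0,0,0],[0,0.02,-0.04,0,0,0],[0,0,0,0,0,0],[0,0,0,0,0,0]]]'
python3 - <<'E'
from h import *
plan([0,0,0])
c=vision.capture("top");s=vision.capture("scene")
cv2.imwrite("pics/t5.png",c["image"][:,:,::-1])
a=cv2.resize(s["image"][215:310,285:400],(575,475),interpolation=2)
cv2.imwrite("pics/s5.png",a[:,:,::-1])
for nm,im in (("top",c["image"]),("scene",s["image"])):
    old=cv2.imread(f"pics/{nm}0.png")[:,:,::-1].copy()
    for n,lo,hi in [("orange",(5,150,100),(18,255,255)),("yellow",(22,150,90),(34,255,255)),("blue",(105,150,60),(125,255,255)),("green",(45,120,50),(80,255,255))]:
        print(nm,n)
        o=blobs(old,lo,hi,50)[0]
        for x,st in blobs(im,lo,hi,50)[0]:
            d=min(o,key=lambda q:np.linalg.norm(q[0]-x)); v=(x-d[0]).round(1)
            if np.linalg.norm(v)>0.5: print("  ",x,"from",d[0],v,st[4],d[1][4])
E
```

```text
time_s: 13.72
eef_pos: [356.5, 446.9, 200.8]
ee_rot: [0.691, 0.149, 0.691, -0.149]
force: [0.9, 0.6, -0.1]
grip_width: -0.005
t 13.72 pos [356.5 446.9 200.8] F [ 0.9  0.6 -0.1] grip -0.005
axes x,y,z(cols)
 [[-0.001  0.412  0.911]
 [-0.001  0.911 -0.412]
 [-1.    -0.001 -0.   ]]
tool shift m [ 0.2015 -0.5539 -0.1406]
top orange
top yellow
   [237.  193.4] from [236.5 192.5] [0.5 0.9] 165 156
top blue
top green
scene orange
scene yellow
   [322.4 251. ] from [322.6 249.9] [-0.2  1.1] 161 181
scene blue
   [547.2  30.2] from [549.9   9.3] [-2.7 20.9] 1236 144
scene green
```

View pics/t5.png

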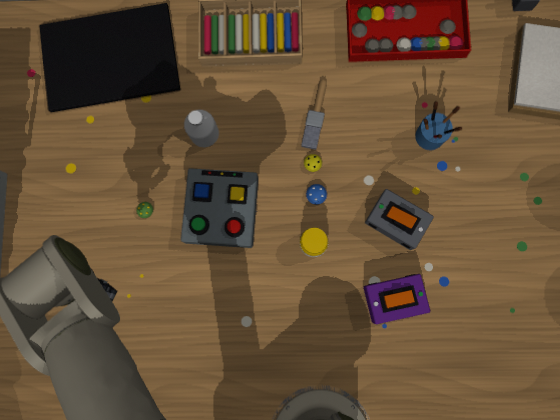

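View pics/s5.png

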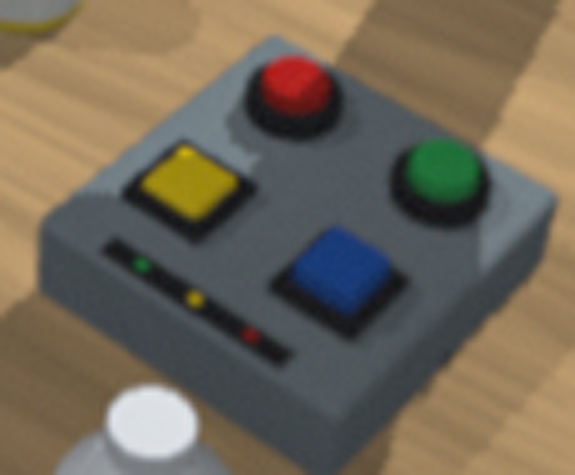

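Both stops agree: green went home at TCP z 73.9 and yellow at 70.9, which is the 66 mm against 63 mm expected. The top view shows nothing else has moved. The arm is clear, so I'm handing in.

```bash
python3 -c "
from rig import workorder
print(workorder.finish_job())"
```

```text
the job is handed in; nothing more can be done
None
```

I pressed the rocker's on end, then the yellow key, then the green button, each down to its stop with the closed fingertips. I handed the job in at about 14 s, and no verdict was reported.

| Control | Force at the stop | Check afterwards |
|---|---|---|
| Rocker | about 19 N | scene view spans the rows predicted for fully on |
| Yellow key | 14 N | clearly lower than the blue key |
| Green button | 24 N | sprang back; its position in the picture is unchanged |

- **Stop heights:** the yellow and green stops were 3 mm apart in tool height, as the given sizes predict.
- **Other objects:** between the first and last pictures, only the yellow key shifted among the orange, yellow, blue and green things I compared. The one other difference was the arm passing over a blue patch at the edge of the scene view. The red button, white bottle, brush jar and brush I checked only by eye; they look unmoved and the red button unpressed.
- **Disagreement:** the raw scene-camera positions for the console controls were about 7 mm off the top camera's. I went by the top view; the 80 x 84 mm spacing of the controls and the wrist camera supported it.

No check failed.

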